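Clamp the wooden tray with a clicking torque knob

ROBOT

A 6-joint arm with a two-finger parallel gripper is mounted at the origin on the work surface. World frame = base frame: x ahead of the robot, y to its left, z up, the work surface at z = 0. Lengths are in m, angles in rad, forces in N, time in s.
With the tool pointing down it reaches from about 0.375 to 0.9 m from the base axis. Payload 3.1 kg.
Tool frame: the origin (TCP) lies between the finger pads, 19 mm behind the fingertips; this is the grasp point; z points along the fingers, y is the line along which they close (so a half turn about z gives the same grasp; the last joint's range is limited). The gripper opens to 87 mm and grips with 3 to 60 N. Pads are 19 mm wide; open, the fingers measure 117 mm over their backs; the gripper's body (75 mm by 190 mm) begins 51 mm behind the grasp point.
Start: joints at [0.939, 0.527, 1.433, -0, 1.181, -0.178], TCP at [0.274, 0.562, 0.241] pointing down, gripper open.
Joint ranges: [-3.08, 3.08], [-0.75, 2.2], [0.22, 2.44], [-1.43, 4.57], [0, 2.65], [-2.85, 2.85]. Speed limits (rad/s): [2.79, 2.79, 3.14, 3.14, 3.14, 3.14].

INTERFACE

Orientations are given as a unit quaternion [x, y, z, w].
In Python, from rig import robot gives the robot as it stands. The module is installed in compiled form; this text tells all that it offers.
- The arm moves only by the tool play_rows, never from a script. Its argument "steps" is one flat list of numbers, 5 for each row, row after row: the opening, from -1 (shut) to 1 (fully open), then the shift along the tool's x, y, z as a fraction of full scale, then the turn about the tool's z as a fraction of full scale. In form: [claw, tx, ty, tz, twist, claw, tx, ty, tz, twist, ...]. A call has exactly 10 rows; each row shifts and turns the commanded pose from where the row before left it, along the tool's axes as they then stand; what a row does not reach is not made up. Full scale, the value 1, is 0.03 m for a shift and 0.1 rad for a turn. A row lasts 1/10 s, in which the tool goes at most 50 mm and 8.59 degrees, less where a joint would pass 70% of its speed; a pose out of reach is approached as far as the arm can. A call with a number of a shift or a turn outside -1 to 1 is refused whole. A call with a gripper value outside its range is refused whole. The fingers move at their own pace and stop on an object; "grip_force" is the grip in N (left out, the last holds). Time passes only in rows, so rows that do not move let the fingers close, or fill a call up. It gives the time, the measured TCP pose, the force, the opening and the grip force at its end, in the units of the state.
- robot.get_obs(): the state, without advancing time (a new reading comes with each control period).
- robot.camera(name): name is "scene" or "top" or "wrist"; returns a dict with "image" (400x640x3 uint8, red, green, blue), "mtx" (3x3 intrinsics, pixels), "rvec" (rotation vector, rad) and "tvec" (3), from world to camera coordinates, as OpenCV has them. Camera axes: x right, y down, z forward; pixel columns grow to the right and rows downward; lengths in m; the calibration is good to about 2 mm. A picture is of the moment at which its call begins. There is no depth.
- robot.hand_in(): hands the job in; it is judged then, once.
The state is a dict: "time": time; "q": joint angles; "joint_velocities": joint speeds; "joint_torque": joint torques, N m; "position": TCP position; "tool_rot": TCP orientation; "ft_force": force on the tool from outside, world axes, zero at the start; "moment": the same for the moment, N m; "grip_width": finger opening in m; "grip_force": force on a finger pad.
Only numpy, scipy, OpenCV 4.12 (cv2) and the standard library are available. Lean on these libraries where they do the work, as an engineer would, in place of code of your own. Each camera call takes 0.05 s, during which the arm holds its last target. There are 200 camera calls.

TASK

The wooden tray lies loose in the clamp with the blue knob. Turn the blue knob clockwise until the jaw has closed on the tray and the knob slips and clicks, let it click about twice (at least once, never more than three times), then stop and let go, leaving the tray clamped where it lies. Do not turn the knob of the empty clamp with the orange knob.

Things in the scene. Friction and masses are not known exactly. Their poses are not given: they have to be found in the camera images.
- blue_grip (a point): Blue knob: upright bar 42 mm long, 14 wide, on a 42 mm disc. This point is on its vertical axis, 78 mm above the table, 12 below the bar's top, 23 above the disc: TCP height for closing on the 14 mm. x along the bar, y across, z up; turns with the knob. All else within 100 mm is under 50 mm high. Clockwise from above, 0.32 to 0.87 rad close the jaw (0.03 N m); then the knob slips at 0.15 N m.
- blue_knob (a joint): Slip (rad) of the blue knob on the steel collar (58 mm wide, black line) below it: 0 while the collar turns with the knob, growing as it slips clockwise and the bar leaves the line. One click each 15 degrees (0.26 rad); two are 0.52. Drag is even, clicks are not felt. The slip stays when let go. Turned anticlockwise, the knob takes the collar back and opens the jaw.
- blue_jaw_face (a point): Middle of the cork face of the blue clamp's wooden jaw (110 mm long, 16 thick, 21 high), 26 mm above the table. y points to the tray and the fence behind it; the knob drives the jaw that way, 12 mm per rad, from 2 to 10 mm short of the tray. The clamp is fixed: plywood plate 220 x 250 x 15 mm, fence 45 mm high.
- tray: Loose amber wooden tray, 200 mm (x) by 100 mm (y), 24 mm high, rim 9 mm thick, small lug at its +x end, about 0.3 kg. Origin at the centre of its underside, on the clamp's plate 15 mm above the table. Its -y long side faces the jaw; its +y side is 1 mm from the fence.
- orange_tip (a point): End of the bar of the orange knob, 21 mm from that knob's axis, 78 mm above the table, on the other clamp, alike but empty. Not to be turned.
There are look-alikes about, which are no part of the job. What is shaped like the tray but purple or yellow is not meant.

How it is judged:
On the way, in this order (a step that is already met when the one before it is completed fails the run):
1. the blue clamp's jaw has closed on the tray (y of blue_jaw_face in the frame of tray above -0.0515 m), for 0.1 s.
2. the blue knob has slipped by at least one click (value of joint blue_knob above 0.22 rad), for 0.1 s.
At the end, for the whole second after the job is handed in: The blue knob has slipped by one to three clicks (0.22 to 0.9 rad), its jaw still bears on the tray (within 1.5 mm), and the tray lies at rest within 12 mm of where it was (value of joint blue_knob between 0.22 and 0.9 rad and y of blue_jaw_face in the frame of tray above -0.0515 m and distance of tray from where it was at the start of the episode below 0.012 m and linear speed of tray below 0.02 m/s); the robot touches nothing.
It fails at once if the blue knob is turned on past three clicks of slip (value of joint blue_knob above 0.9 rad).
It fails at once if the orange knob is turned (its bar's end moves more than 6 mm) (distance of orange_tip from where it was at the start of the episode above 0.006 m).
It also fails if it takes over 35 s, if anything falls off the work surface, if the arm or the gripper's body presses on something with over 40 N, if the wrist force passes 120 N, or if a joint passes its speed limit or range.

## Working session

There is one attempt and no reset: what is moved stays moved. The work goes in short steps, Python scripts to look and compute and a tool call to move; the robot and the scene stay as the last step left them, time stands still between calls to the robot, and variables do not carry over. Pictures are saved under pics/ and viewed, at most 10 in all, crops included, and the job is handed in when it is done.

Besides the shell and the picture viewer there is one more tool, called after "Request:" in YAML: its name, and indented under it one key for each argument. play_rows: Moves the arm, as the interface text tells. Shift numbers are shares of 0.03 m and turn numbers shares of 0.1 rad, none past 1 either way. Its arguments: {"type":"object","properties":{"steps":{"type":"array"},"grip_force":{"type":"number"}},"required":["steps"]}

```bash
mkdir -p pics; cat > h.py <<'E'
import numpy as np, cv2
from rig import robot
def ray(c,u,v,z):
    R=cv2.Rodrigues(np.array(c["rvec"],float))[0];t=np.array(c["tvec"],float).ravel();K=np.array(c["mtx"],float)
    d=R.T@np.linalg.inv(K)@[u,v,1];o=-R.T@t
    return o+d*(z-o[2])/d[2]
def proj(c,P):
    return cv2.projectPoints(np.array(P,float).reshape(-1,3),np.array(c["rvec"],float),np.array(c["tvec"],float),np.array(c["mtx"],float),None)[0].reshape(-1,2)
def snap(n):
    c=robot.camera(n);return c
def save(f,im,s=1):
    cv2.imwrite("pics/"+f,cv2.resize(im[:,:,::-1],None,fx=s,fy=s,interpolation=cv2.INTER_CUBIC))
E
python3 - <<'E'
from h import *
import pickle
for n in("top","scene"):
    c=snap(n);pickle.dump(c,open(n+".pkl","wb"));save(n+"0.png",c["image"])
    print(n,-cv2.Rodrigues(np.array(c["rvec"],float))[0].T@np.array(c["tvec"],float).ravel())
o=robot.get_obs();print(o)
E
```

```text
top [0.43989806 0.07137529 1.26205531]
scene [ 1.18386438 -0.50062002  1.23286579]
{'time': 0.1, 'q': array([ 9.38459400e-01,  5.28394771e-01,  1.43377874e+00, -1.92776884e-05,
        1.18139343e+00, -1.78470704e-01]), 'joint_velocities': array([ 1.72357206e-03, -2.35487887e-03, -5.00417535e-03, -4.25985524e-04,
       -6.36514121e-06, -1.44573697e-03]), 'joint_torque': array([-7.81322542e-04, -4.40990067e+01, -1.77149177e+01,  6.33881078e-02,
        5.34217805e-02, -4.40962731e-05]), 'position': array([0.2736132 , 0.56122998, 0.24035474]), 'tool_rot': array([ 2.24986646e-01,  9.74361347e-01, -9.10646408e-04, -3.81129210e-04]), 'ft_force': array([0.95418662, 0.41517566, 0.86568464]), 'moment': array([-0.01924807,  0.02441685, -0.03733836]), 'grip_force': 0.0, 'grip_width': 0.08681324287273677}
```

View pics/top0.png

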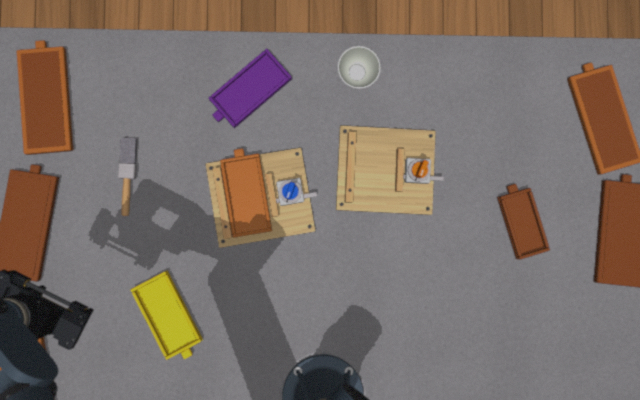

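View pics/scene0.png

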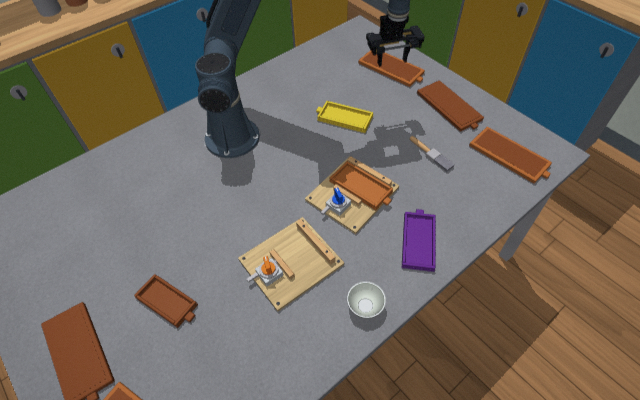

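Top view: blue knob is at about (290,190), with the amber tray at (245,195) in its clamp. The empty clamp with the orange knob is at (418,170). The other trays lie outside the clamps, so they are decoys. Next: crop and segment.

```bash
python3 - <<'E'
from h import *
import pickle
t=pickle.load(open("top.pkl","rb"));s=pickle.load(open("scene.pkl","rb"))
a=cv2.resize(t["image"][150:240,200:320],None,fx=6,fy=6,interpolation=cv2.INTER_CUBIC)[:, :]
b=t["image"][170:210,270:320];b=cv2.resize(b,(400,320),interpolation=cv2.INTER_CUBIC)
d=s["image"][175:225,310:372];d=cv2.resize(d,(400,320),interpolation=cv2.INTER_CUBIC)
save("crop1.png",np.hstack([b,d]))
print(ray(t,290,190,.078))
for n,c in(("top",t),("scene",s)):
    h=cv2.cvtColor(c["image"],cv2.COLOR_RGB2HSV)
    m=((h[...,0]>100)&(h[...,0]<130)&(h[...,1]>120)).astype(np.uint8)
    if n=="top": x0,y0,x1,y1=270,170,320,210
    else: x0,y0,x1,y1=310,175,372,225
    v,u=np.nonzero(m[y0:y1,x0:x1]);u=u+x0;v=v+y0
    print(n,len(u),u.mean(),v.mean(),u.min(),u.max(),v.min(),v.max())
    for r in range(v.min(),v.max()+1): print(r,[tuple(int(k) for k in c["image"][r,cc]) for cc in range(u.min(),u.max()+1)] if 0 else '', ''.join('#' if m[r,cc] and h[r,cc,2]>210 else ('+' if m[r,cc] else '.') for cc in range(u.min()-2,u.max()+3)))
E
```

```text
[0.52034497 0.08522219 0.078     ]
top 190 289.91052631578947 190.18947368421053 282 297 182 198
182  ..........+++.......
183  .........++++++.....
184  ......+++++++++.....
185  .....++++++++++.....
186  ....+++++++++++++...
187  ...++++++++++++++...
188  ...+++++++++++++++..
189  ...+++++++++++++++..
190  ..++++++++++++++++..
191  ..++++++++++++++++..
192  ..++++++..++++++++..
193  ...+++++..++++++++..
194  ...++++...+++++++...
195  ....+++..++++++++...
196  ....+++..+++++++....
197  .....++.+++++++.....
198  ........+++++.......
scene 129 337.7984496124031 197.10077519379846 332 344 188 203
188  .......#.........
189  ....++#.+........
190  .....++.#........
191  .....++#++.......
192  .....+++#++......
193  .....+++#++......
194  .....+++##++.....
195  ....+++++#+++....
196  ...+++++++++++...
197  ...+++++++++++...
198  ..++##+++++++++..
199  ..+###+++++++++..
200  ..++##+++++++++..
201  ...++##+++++++...
202  ....+++#+++++....
203  .....+++++++.....
```

View pics/crop1.png

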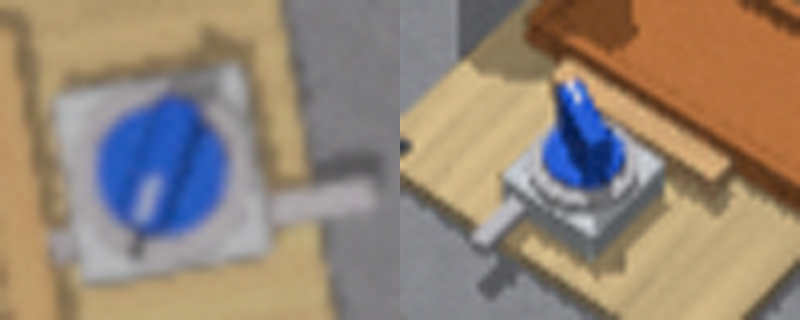

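The crop shows the blue knob (centre about (290.4,190.5)) with its bar running along roughly -19° yaw. The white mark and the black line are at the lower end. The amber tray is beside its jaw. This is the one described: blue knob, amber tray in its clamp. I'll move above it now.

Request:
play_rows:
  steps: [1, -0.9, -0.667, 0, 0, 1, -0.9, -0.667, 0, 0, 1, -0.9, -0.667, 0, 0, 1, -0.9, -0.667, 0, 0, 1, -0.9, -0.667, 0, 0, 1, -0.9, -0.667, 0, 0, 1, -0.9, -0.667, 0, 0, 1, -0.9, -0.667, 0, 0, 1, -0.9, -0.667, 0, 0, 1, -0.9, -0.667, 0, 0]
  grip_force: 35

```text
time: 1.1
position: [0.4291, 0.2622, 0.241]
tool_rot: [0.225, 0.974, -0.0, -0.0]
ft_force: [0.6, -0.3, 0.2]
grip_width: 0.0868
grip_force: 0.0
```

Request:
play_rows:
  steps: [1, -0.9, -0.667, 0, 0, 1, -0.9, -0.667, 0, 0, 1, -0.9, -0.667, 0, 0, 1, -0.9, -0.667, 0, 0, 1, -0.9, -0.667, 0, 0, 1, -0.9, -0.667, 0, 0, 1, 0, 0, 0, -0.6, 1, 0, 0, 0, -0.6, 1, 0, 0, 0, 0, 1, 0, 0, 0, 0]

```text
time: 2.1
position: [0.5216, 0.0847, 0.241]
tool_rot: [0.167, 0.986, -0.0, -0.0]
ft_force: [-1.0, -0.2, -0.4]
grip_width: 0.0866
grip_force: 0.0
```

```bash
python3 - <<'E'
from h import *
import pickle
c=snap("wrist");pickle.dump(c,open("w1.pkl","wb"))
R=cv2.Rodrigues(np.array(c["rvec"],float))[0];print(-R.T@np.array(c["tvec"],float).ravel(),R[2])
o=robot.get_obs();print(o["position"],o["tool_rot"],o["q"],o["moment"],o["time"])
p=proj(c,[.52,.085,.078])[0];print(p)
save("w1.png",c["image"])
E
```

```text
[0.45675578 0.10785676 0.38365663] [ 0.23856825 -0.08189282 -0.96766666]
[0.52161634 0.0847912  0.24107898] [ 1.66460376e-01  9.86048115e-01 -2.46766685e-05 -2.39472980e-04] [-5.04775679e-02  3.98449915e-01  1.67364133e+00  7.72701390e-06
  1.06998285e+00 -1.28679987e+00] [-0.02019009 -0.00760255 -0.01064434] 2.15
[323.81529408 185.7883326 ]
```

View pics/w1.png

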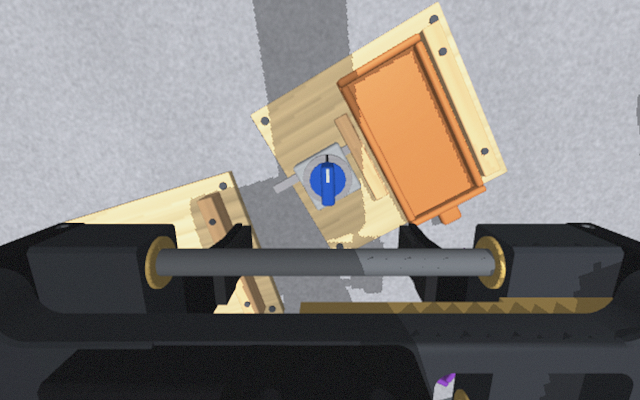

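The wrist view shows the blue knob at about (327,180), bar close to vertical with the white mark and black line on its upper end. I'll overlay a model to refine the axis and yaw.

```bash
cat >> h.py <<'E'
def bar(x,y,a,z,L=.042,W=.014):
    k=np.array([[1,1],[1,-1],[-1,-1],[-1,1]])*[L/2,W/2];r=np.array([[np.cos(a),-np.sin(a)],[np.sin(a),np.cos(a)]])
    return np.c_[k@r.T+[x,y],np.full(4,z)]
def disc(x,y,z,r,n=40):
    t=np.linspace(0,2*np.pi,n);return np.c_[x+r*np.cos(t),y+r*np.sin(t),np.full(n,z)]
E
python3 - <<'E'
from h import *
import pickle
from scipy.optimize import minimize
def mask(c,b):
    h=cv2.cvtColor(c["image"],cv2.COLOR_RGB2HSV);m=(((h[...,0]>100)&(h[...,0]<130)&(h[...,1]>120))).astype(np.uint8)
    o=np.zeros_like(m);o[b[1]:b[3],b[0]:b[2]]=m[b[1]:b[3],b[0]:b[2]];return o
C=[(pickle.load(open(n,"rb")),b) for n,b in(("top.pkl",(270,170,320,210)),("scene.pkl",(310,175,372,225)),("w1.pkl",(290,140,360,220)))]
M=[mask(c,b) for c,b in C]
def sil(c,p):
    x,y,a=p;m=np.zeros((1600,2560),np.uint8)
    B=np.r_[bar(x,y,a,.09),bar(x,y,a,.055)]
    for P in(B,np.r_[disc(x,y,.055,.021),disc(x,y,.047,.021)]):
        q=cv2.convexHull(((proj(c,P)+.5)*4).astype(np.int32));cv2.fillConvexPoly(m,q,1)
    return cv2.resize(m.astype(np.float32),(640,400),interpolation=cv2.INTER_AREA)
for sel in([0],[1],[2],[0,1,2]):
    f=lambda p:sum(np.abs(sil(C[i][0],p)-M[i]).sum() for i in sel)
    g=min((minimize(f,[.52,.085,np.deg2rad(a)],method="Nelder-Mead",options=dict(initial_simplex=[[.52,.085,np.deg2rad(a)],[.525,.085,np.deg2rad(a)],[.52,.09,np.deg2rad(a)],[.52,.085,np.deg2rad(a+10)]])) for a in(-30,-20,-10)),key=lambda r:r.fun)
    print(sel,g.x[:2],np.rad2deg(g.x[2]),g.fun)
p=g.x;c=C[2][0];S=6
im=cv2.resize(c["image"][140:220,280:380],None,fx=S,fy=S,interpolation=cv2.INTER_CUBIC)
for P in(bar(*p,.09),disc(p[0],p[1],.055,.021)):
    cv2.polylines(im,[np.int32((proj(c,P)+.5-[280,140])*S)],True,(255,255,0),1)
save("w1fit.png",im)
E
```

```text
[0] [0.52050516 0.08623259] -11.942767721907863 48.1875
[1] [0.51685673 0.09032706] -29.260911698247092 32.0625
[2] [0.51970938 0.08933958] -18.249649430038374 168.9375
[0, 1, 2] [0.51968353 0.08886527] -16.83940261417537 267.75
```

View pics/w1fit.png

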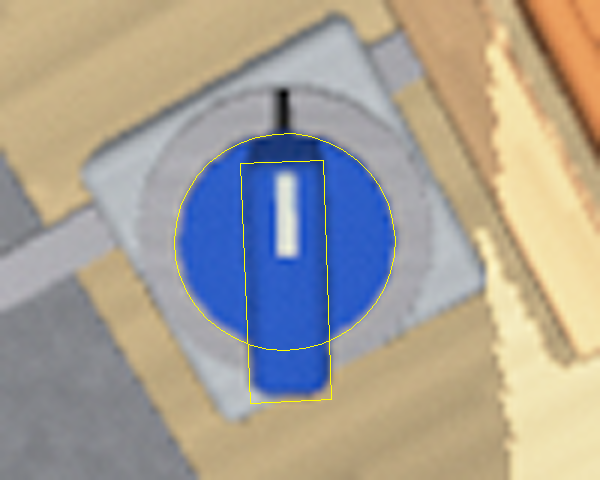

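The fit agrees with the picture: axis at (0.520, 0.089), yaw about -17.5°. I'll lower onto the bar, centred.

Request:
play_rows:
  steps: [1, 0.1, 0.12, 0, -0.2, 1, 0, 0, 0.8, 0, 1, 0, 0, 0.8, 0, 1, 0, 0, 0.8, 0, 1, 0, 0, 0.8, 0, 1, 0, 0, 0.8, 0, 1, 0, 0, 0.8, 0, 1, 0, 0, 0.64, 0, 1, 0, 0, 0, 0, 1, 0, 0, 0, 0]

```text
time: 3.15
position: [0.5202, 0.0894, 0.0781]
tool_rot: [0.156, 0.988, -0.0, -0.0]
ft_force: [0.7, 0.7, 1.2]
grip_width: 0.0872
grip_force: 0.0
```

Request:
play_rows:
  steps: [-1, 0, 0, 0, 0, -1, 0, 0, 0, 0, -1, 0, 0, 0, 0, -1, 0, 0, 0, 0, -1, 0, 0, 0, 0, -1, 0, 0, 0, 0, -1, 0, 0, 0, 0, -1, 0, 0, 0, 0, -1, 0, 0, 0, 0, -1, 0, 0, 0, 0]

```text
time: 4.15
position: [0.5202, 0.0889, 0.078]
tool_rot: [0.156, 0.988, -0.0, -0.0]
ft_force: [-0.7, -6.9, 1.2]
grip_width: 0.0153
grip_force: 3.8
```

```bash
cat >s.py <<'E'
from h import *
o=robot.get_obs();q=o["tool_rot"]
print(o["time"],o["position"].round(4),"yaw",round(np.rad2deg(2*np.arctan2(q[1],q[0])),1),"F",o["ft_force"].round(2),"M",o["moment"].round(3),"tq6",o["joint_torque"][5].round(3),o["grip_width"].round(4),o["grip_force"],o["q"][5].round(3))
E
python3 s.py
```

```text
Traceback (most recent call last):
  File "s.py", line 3, in <module>
    print(o["time"],o["position"].round(4),"yaw",round(np.rad2deg(2*np.arctan2(q[1],q[0])),1),"F",o["ft_force"].round(2),"M",o["moment"].round(3),"tq6",o["joint_torque"][5].round(3),o["grip_width"].round(4),o["grip_force"],o["q"][5].round(3))
                                                                                                                                                                                      ^^^^^^^^^^^^^^^^^^^^^
AttributeError: 'float' object has no attribute 'round'
```

Request:
play_rows:
  steps: [-1, 0, 0, 0, 0, -1, 0, 0, 0, 0, -1, 0, 0, 0, 0, -1, 0, 0, 0, 0.4, -1, 0, 0, 0, 0.4, -1, 0, 0, 0, 0.4, -1, 0, 0, 0, 0.4, -1, 0, 0, 0, 0.4, -1, 0, 0, 0, 0, -1, 0, 0, 0, 0]

```text
time: 5.15
position: [0.52, 0.0884, 0.078]
tool_rot: [0.254, 0.967, -0.001, -0.0]
ft_force: [-1.3, -5.2, 1.9]
grip_width: 0.0137
grip_force: 35.0
```

```bash
sed -i 's/o\["grip_width"\].round(4)/o["grip_width"]/' s.py; python3 s.py
```

```text
5.15 [0.52   0.0884 0.078 ] yaw 150.6 F [-1.33 -5.23  1.91] M [-0.932  0.244 -0.037] tq6 -0.025 0.013663535324792987 34.99985641334206 -1.099
```

Request:
play_rows:
  steps: [-1, 0, -0.03, 0, 0.15, -1, 0, 0, 0, 0.15, -1, 0, 0, 0, 0.15, -1, 0, 0, 0, 0.15, -1, 0, 0, 0, 0.15, -1, 0, 0, 0, 0.15, -1, 0, 0, 0, 0.15, -1, 0, 0, 0, 0.15, -1, 0, 0, 0, 0.15, -1, 0, 0, 0, 0.15]

```text
time: 6.15
position: [0.5199, 0.0882, 0.0781]
tool_rot: [0.326, 0.945, 0.0, 0.0]
ft_force: [0.1, -2.0, -0.1]
grip_width: 0.0138
grip_force: 35.0
```

```bash
python3 s.py
```

```text
6.15 [0.5199 0.0882 0.0781] yaw 141.9 F [ 0.11 -1.98 -0.13] M [-0.325 -0.031  0.028] tq6 -0.067 0.013800644719338354 34.99944917857647 -0.95
```

Request:
play_rows:
  steps: [-1, 0, 0, 0, 0.15, -1, 0, 0, 0, 0.15, -1, 0, 0, 0, 0.15, -1, 0, 0, 0, 0.15, -1, 0, 0, 0, 0.15, -1, 0, 0, 0, 0.15, -1, 0, 0, 0, 0.15, -1, 0, 0, 0, 0.15, -1, 0, 0, 0, 0.15, -1, 0, 0, 0, 0.15]

```text
time: 7.15
position: [0.5199, 0.0882, 0.0781]
tool_rot: [0.396, 0.918, 0.0, 0.0]
ft_force: [0.8, -1.1, -1.0]
grip_width: 0.0136
grip_force: 35.0
```

```bash
python3 s.py
```

```text
7.15 [0.5199 0.0882 0.0781] yaw 133.3 F [ 0.81 -1.12 -1.04] M [-0.235 -0.207  0.063] tq6 -0.067 0.013649580402124412 34.99932136852294 -0.8
```

Request:
play_rows:
  steps: [-1, 0, 0, 0, 0.15, -1, 0, 0, 0, 0.15, -1, 0, 0, 0, 0.15, -1, 0, 0, 0, 0.15, -1, 0, 0, 0, 0.15, -1, 0, 0, 0, 0.15, -1, 0, 0, 0, 0.15, -1, 0, 0, 0, 0.15, -1, 0, 0, 0, 0.15, -1, 0, 0, 0, 0.15]

```text
time: 8.15
position: [0.5198, 0.0882, 0.0781]
tool_rot: [0.464, 0.886, -0.0, 0.0]
ft_force: [1.0, -1.3, -0.7]
grip_width: 0.0138
grip_force: 35.0
```

```bash
python3 s.py
```

```text
8.15 [0.5198 0.0882 0.0781] yaw 124.7 F [ 1.04 -1.32 -0.7 ] M [-0.306 -0.299  0.065] tq6 -0.048 0.013784735477191676 34.99935953412205 -0.65
```

Request:
play_rows:
  steps: [-1, 0, 0, 0, 0.15, -1, 0, 0, 0, 0.15, -1, 0, 0, 0, 0.15, -1, 0, 0, 0, 0.15, -1, 0, 0, 0, 0.15, -1, 0, 0, 0, 0.15, -1, 0, 0, 0, 0.15, -1, 0, 0, 0, 0.15, -1, 0, 0, 0, 0.15, -1, 0, 0, 0, 0.15]

```text
time: 9.15
position: [0.5198, 0.0882, 0.078]
tool_rot: [0.529, 0.849, 0.0, 0.0]
ft_force: [2.3, -1.5, -1.8]
grip_width: 0.0134
grip_force: 35.0
```

```bash
python3 s.py
```

```text
9.15 [0.5198 0.0882 0.078 ] yaw 116.1 F [ 2.27 -1.54 -1.82] M [-0.259 -0.392  0.158] tq6 0.052 0.013355084650563719 34.99937484506518 -0.5
```

The torque jumped (Mz 0.065 → 0.158), so the jaw has closed and slip began somewhere within the last 0.15 rad. I'll add 0.15 rad and recheck.

Request:
play_rows:
  steps: [-1, 0, 0, 0, 0.15, -1, 0, 0, 0, 0.15, -1, 0, 0, 0, 0.15, -1, 0, 0, 0, 0.15, -1, 0, 0, 0, 0.15, -1, 0, 0, 0, 0.15, -1, 0, 0, 0, 0.15, -1, 0, 0, 0, 0.15, -1, 0, 0, 0, 0.15, -1, 0, 0, 0, 0.15]

```text
time: 10.15
position: [0.5198, 0.0882, 0.0781]
tool_rot: [0.591, 0.807, 0.0, 0.0]
ft_force: [2.3, -0.9, -2.4]
grip_width: 0.014
grip_force: 35.0
```

```bash
python3 s.py; python3 - <<'E'
from h import *
c=snap("wrist");p=proj(c,[.52,.0885,.06])[0];print(p)
x,y=int(p[0])-60,int(p[1])-50
a=cv2.resize(c["image"][max(y,0):y+100,x:x+120],(480,400),interpolation=cv2.INTER_CUBIC)
save("w2.png",a)
E
```

```text
10.15 [0.5198 0.0882 0.0781] yaw 107.5 F [ 2.32 -0.87 -2.4 ] M [-0.346 -0.41   0.134] tq6 0.052 0.014035524753498917 34.99933452811092 -0.35
[324.36982967 241.80339989]
```

View pics/w2.png

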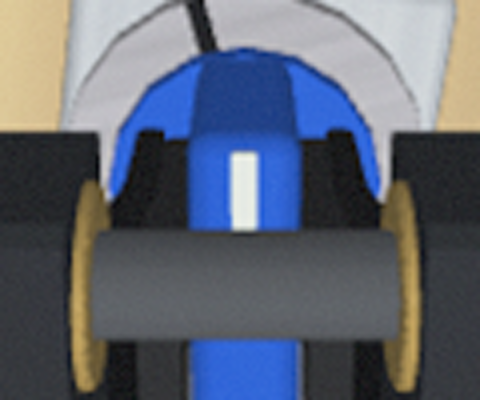

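The wrist crop shows the grip square on the bar, with the black line now left of the bar at crop (192,0)–(208,42). Slip is under way, and I can measure it from the line.

```bash
cat >ln.py <<'E'
from h import *
def run(pts,x0,y0,s,yaw,c):
    for z in(.044,.047,.05):
        for a,b in pts:
            d=ray(c,x0+a/s-.5,y0+b/s-.5,z)[:2]-[.5198,.0882]
            L=np.rad2deg(np.arctan2(d[1],d[0]));print(z,"r",np.hypot(*d).round(4),"line",L.round(1),"slip",np.deg2rad((L-yaw+90)%180-90).round(3))
c=snap("wrist")
run([(192,2),(200,20),(208,42)],264,191,4,107.5,c)
import pickle
w=pickle.load(open("w1.pkl","rb"));print("ref, before")
run([(283,92),(284,128)],280,140,6,162.3,w)
E
python3 ln.py
```

```text
0.044 r 0.0283 line 123.3 slip 0.277
0.044 r 0.0252 line 122.5 slip 0.261
0.044 r 0.0215 line 121.8 slip 0.249
0.047 r 0.029 line 122.7 slip 0.265
0.047 r 0.0259 line 121.8 slip 0.249
0.047 r 0.0223 line 121.0 slip 0.236
0.05 r 0.0296 line 122.1 slip 0.254
0.05 r 0.0267 line 121.1 slip 0.238
0.05 r 0.023 line 120.3 slip 0.223
ref, before
0.044 r 0.0279 line 160.3 slip -0.036
0.044 r 0.0209 line 159.5 slip -0.049
0.047 r 0.0282 line 160.3 slip -0.035
0.047 r 0.0213 line 159.6 slip -0.047
0.05 r 0.0286 line 160.4 slip -0.034
0.05 r 0.0217 line 159.7 slip -0.046
```

Slip is about 0.25 rad, consistent with the torque onset. I'll turn 0.27 rad more, then check and release.

Request:
play_rows:
  steps: [-1, 0, 0, 0, 0.3, -1, 0, 0, 0, 0.3, -1, 0, 0, 0, 0.3, -1, 0, 0, 0, 0.3, -1, 0, 0, 0, 0.3, -1, 0, 0, 0, 0.3, -1, 0, 0, 0, 0.3, -1, 0, 0, 0, 0.3, -1, 0, 0, 0, 0.3, -1, 0, 0, 0, 0]

```text
time: 11.25
position: [0.5198, 0.0881, 0.0781]
tool_rot: [0.694, 0.72, 0.0, 0.0]
ft_force: [2.3, -2.1, -1.6]
grip_width: 0.0137
grip_force: 35.0
```

Request:
play_rows:
  steps: [1, 0, 0, 0, 0, 1, 0, 0, 0, 0, 1, 0, 0, 0, 0, 1, 0, 0, 0, 0, 1, 0, 0, 0, 0, 1, 0, 0, 0, 0, 1, 0, 0, 0, 0, 1, 0, 0, 0, 0, 1, 0, 0, 0, 0, 1, 0, 0, 0, 0]

```text
time: 12.25
position: [0.5198, 0.0882, 0.0781]
tool_rot: [0.694, 0.72, -0.0, 0.0]
ft_force: [-0.4, 0.8, -0.5]
grip_width: 0.0832
grip_force: 0.0
```

Request:
play_rows:
  steps: [1, 0, 0, -0.5, 0, 1, 0, 0, -0.8, 0, 1, 0, 0, -0.8, 0, 1, 0, 0, -0.8, 0, 1, 0, 0, -0.8, 0, 1, 0, 0, -0.8, 0, 1, 0, 0, -0.8, 0, 1, 0, 0, 0, 0, 1, 0, 0, 0, 0, 1, 0, 0, 0, 0]

```text
time: 13.25
position: [0.5188, 0.0882, 0.2359]
tool_rot: [0.694, 0.72, -0.001, -0.001]
ft_force: [0.3, 0.0, -0.1]
grip_width: 0.0872
grip_force: 0.0
```

```bash
python3 s.py; python3 - <<'E'
from h import *
c=snap("wrist");p=proj(c,[.52,.0885,.06])[0];x,y=int(p[0])-70,int(p[1])-60;print(p,x,y)
save("w3.png",c["image"][y:y+110,x:x+140],5)
E
```

```text
13.25 [0.5188 0.0882 0.2359] yaw 92.1 F [ 0.25  0.03 -0.13] M [-0.042  0.058 -0.033] tq6 0.0 0.08716104002764216 0.0 -0.081
[326.16821481 185.131075  ] 256 125
```

View pics/w3.png

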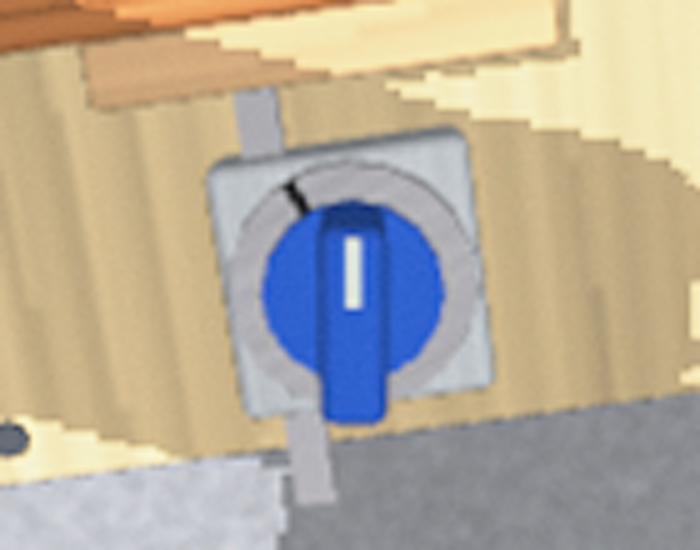

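The picture shows the knob released, the jaw hard against the tray, and the black line at (290,185)–(306,212). That puts the line about 30° left of the bar, so about two clicks (0.52 rad) of slip. I'm handing in.

```bash
python3 -c "
from rig import robot
print(robot.hand_in())"
```

```text
the job is handed in; nothing more can be done
None
```

I closed the blue clamp on the tray, turned its knob on to about two clicks of slip (roughly 0.52 rad, read from the wrist camera), let go and handed the job in at about 13 s; the orange knob was not touched, and the hand-in gave no verdict.

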